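# Slide the nest board home in the lid press and press the jar's lid on

### The arm

A 6-joint arm with a two-finger parallel gripper is mounted at the origin on a cart in front of the work surface, level with it; the furniture and walls round the work are solid. World frame = base frame: x ahead of the robot, y to its left, z up, the work surface at z = 0. Lengths are in m, angles in degrees, forces in N, time in s.
With the tool pointing down it reaches from about 0.2 to 0.875 m from the base axis. Payload 3.4 kg.
Tool frame: the origin (TCP) lies midway between the tips of the shut fingers; the grasp point (between the pads) lies 19 mm behind it; z points along the fingers, y is the line along which they close (so a half turn about z gives the same grasp; the last joint's range is limited). The gripper opens to 94 mm and grips with 3 to 60 N. Pads are 16 mm wide; open, the fingers measure 119 mm over their backs; the gripper's body (75 mm by 177 mm) begins 78 mm behind the grasp point.
Start: joints at [-74.083, 15.808, 86.224, -0, 77.962, -6.933], TCP at [0.223, -0.53, 0.205] pointing down, gripper open.
Joint ranges: [-165.64, 165.64], [-43.16, 119.46], [12.63, 154.43], [-67.54, 247.53], [6.08, 155.33], [-154.97, 154.97]. Speed limits (degrees/s): [147.25, 147.25, 180, 180, 180, 180].

### API

Orientations are given as a 3x3 rotation matrix whose columns are the frame's x, y, z axes.
In Python, from rig import arm gives the robot as it stands. The module is installed in compiled form; this text tells all that it offers. Calls block until the motion is done:
- arm.move_pose(position, orientation): joint-space move of the TCP to a pose.
- arm.move_l(position, ori=None, vel=0.15, threshold=None): straight line of the TCP; ori=None keeps the orientation; vel is the mean speed in m/s. With threshold (N) it stops when the force on the tool has changed by that much, and returns True; else False.
- arm.move_j(angles): joint-space move.
- arm.release() and arm.gripper_close(): open the fingers fully, or close them until they stop; the grip force is fixed at half the most.
- arm.dwell(seconds).
- arm.inverse_kinematics(position, orientation): joint angles nearest the present ones, or None.
- arm.read_state(): the state.
- arm.capture(name): name is "scene" or "top"; returns the picture (400x640x3 uint8, red, green, blue); there is no depth.
- arm.camera_info(name): a dict with "vfov" (degrees; the focal length in pixels is half the picture's height over the tangent of half this angle, whatever the lens; pixels are square), "cx", "cy" (the principal point, pixels), "dist" ([k1, k2, p1, p2, k3] as OpenCV has them; the pictures are not rectified), "rvec" (rotation vector, rad) and "tvec" (3), from world to camera coordinates, as OpenCV has them. Camera axes: x right, y down, z forward; pixel columns grow to the right and rows downward; lengths in m; the calibration is good to about 2 mm. A picture is of the moment at which its call begins. camera_info takes no time and is no camera call.
A pose or a line that the arm cannot do raises arm.IKError and nothing moves.
- arm.close_job(): hands the job in; it is judged then, once.
The state is a dict: "time_s": time; "q": joint angles; "qd": joint speeds; "joint_efforts": joint torques, N m; "eef_pos": TCP position; "ee_rot": TCP orientation; "contact_force": force on the tool from outside, world axes, zero at the start; "torque": the same for the moment, N m; "opening": finger opening in m; "gripper_force": force on a finger pad.
Only numpy, scipy, OpenCV 4.12 (cv2) and the standard library are available. Lean on these libraries where they do the work, as an engineer would, in place of code of your own. Each camera call takes 0.05 s, during which the arm holds its last target. There are 200 camera calls.

### The job

The jar on the white nest board still has its lid standing proud. Without gripping or lifting it, push the board gently along its rails into the lid press until it drops into the locating notches and lies flat on the rails; then press the plunger knob down until the lid is fully on, and let the plunger spring back up. Keep off the jar itself, keep it upright in its nest, and leave the things round the press where they stand.

Things in the scene. Friction and masses are not known exactly. Their poses are not given: they have to be found in the camera images.
- press: Bench lid press, fixed: base plate 275 x 128 mm (top 14 mm up), two steel rails, and a grey column (x 61 to 91 mm) at the far end. Origin on the table top under the plunger axis; x runs along the rails from the open end to the column, y left, z up. Rails x -180 to +52, at y +/-44, tops 26 mm above the table; side guides at y +/-52 rise to 40 mm.
- jar_station (a point): Point on the plunger axis at the height of the rail tops (26 mm): where the board's origin comes when home. Each rail has two notches 17 mm long, 6.5 mm deep, centred 100 mm before and 32 mm beyond this point along the press's x. The press's arm above it: x -21 to +91, y +/-18, 108 to 132 mm above the table, with a collar up to 137.
- board: Loose white nest board, panel 163 x 100 x 12 mm, 0.2 to 0.5 kg, 2 mm play between the side guides. Origin on the panel's underside below the jar nest; axes as the press's; panel x -118 to +45. Four steel feet 6 mm high at x -100 and +32 slide on the rail tops: origin 32 mm above the table while riding (starts 35 to 65 mm short of home), 26 mm once all have dropped into the notches (2.5 mm play).
- push_plate (a point): Outer face of the upright steel push plate at the board's near end, 70 mm wide across the rails, from the panel's underside to 34 mm above it (22 mm above the panel's top); this point is mid-width, 22 mm above the panel's underside. Pushing it along the press's +x slides the board home; it takes about 1 to 3 N and goes firm at the notches' far walls.
- jar: Loose white round cosmetic jar, 60 mm across, body 36 mm high, about 0.1 kg, standing upright in the 5 mm deep round nest in the board. Origin at the centre of its underside, z up. Not to be touched.
- lid (a joint): How far the jar's grey snap lid (61 mm across) has been pressed on, m: 0 = standing 5 mm proud, 0.005 = fully on. Takes about 4 N, then stays.
- lid_top (a point): Centre of the lid's top: 47 mm above the jar's origin while proud, 42 mm when fully on.
- plunger (a joint): How far the plunger is pressed down, m: 0 = up, stop at 0.022. It springs back up by itself (2.5 N at the top, 5 N at the bottom). With the board home its rubber pad (40 mm across) meets the proud lid at about 0.012, and the lid is fully on at about 0.017, where it goes firm: 8 to 10 N at the knob are then enough.
- plunger_knob (a point): Centre of the flat top of the black plunger knob, 36 mm across, 176 mm above the table when up; pressed straight down.
- pink_jar: Bystander: black and pink jar, 65 mm across, 34 mm high, origin under its centre, left of the press. Leave it.
- lotion_pot: Bystander: white pot with a tan lid, 65 mm across, 29 mm high, origin under its centre, left of the press. Leave it.
- cream_jar: Bystander: plain white jar, 51 mm across, 27 mm high, origin under its centre, right of the press on the table. Leave it.
- amber_dropper: Bystander: brown dropper bottle, 33 mm across, 102 mm high, origin under its centre, right of the press's column. Leave it.
- tape_roll: Bystander: roll of tape lying flat, 96 mm across, 25 mm high, origin under its centre, right of the rails. Leave it.
Things that resemble listed ones, but are neither listed nor needed, are in the scene too. There is more than one size of the board; the job needs the larger.

How it is judged:
By the outcome, as a careful person would: the job done as asked, in the order asked, and still so for the second after the job is handed in, with the robot touching nothing.
It also fails if it takes over 42 s, if anything falls off the work surface, if the arm or the gripper's body presses on something with over 40 N, if the wrist force passes 120 N, or if a joint passes its speed limit or range.

## Working session

There is one attempt and no reset: what is moved stays moved. The work goes in short steps, each a Python script; the robot and the scene stay as the last script left them, time stands still between calls to the robot, and variables do not carry over. Pictures are saved under pics/ and viewed, at most 10 in all, crops included, and the job is handed in when it is done.

```bash
mkdir -p pics; cat > h.py <<'E'
import numpy as np, cv2
from rig import arm
def cam(n):
    c=arm.camera_info(n); f=200/np.tan(np.radians(c["vfov"])/2)
    K=np.array([[f,0,c["cx"]],[0,f,c["cy"]],[0,0,1]])
    return K,np.array(c["dist"],float),np.array(c["rvec"],float).reshape(3,1),np.array(c["tvec"],float).reshape(3,1)
def ray(n,uv,z):
    K,d,r,t=cam(n); R=cv2.Rodrigues(r)[0]
    p=cv2.undistortPoints(np.array(uv,float).reshape(-1,1,2),K,d).reshape(-1,2)
    D=np.c_[p,np.ones(len(p))]@R; C=(-R.T@t).ravel()
    return C+D*((z-C[2])/D[:,2])[:,None]
def proj(n,P):
    K,d,r,t=cam(n); return cv2.projectPoints(np.array(P,float).reshape(-1,1,3),r,t,K,d)[0].reshape(-1,2)
def save(n,f):
    im=arm.capture(n); cv2.imwrite("pics/"+f,im[:,:,::-1]); return im
E
python3 - <<'E'
from h import *
for n in("scene","top"):
    save(n,n+"0.png"); K,d,r,t=cam(n); print(n,K[0,0],d,(-cv2.Rodrigues(r)[0].T@t).ravel())
s=arm.read_state();print(s["time_s"],s["ee_rot"])
E
```

```text
scene 415.5982401882977 [-0.09624341  0.          0.          0.          0.        ] [0.23799103 0.37875086 0.70990797]
top 484.0292302428088 [-0.0735985  0.         0.         0.         0.       ] [ 0.43364889 -0.15063855  1.1388706 ]
0.1 [[ 9.21544686e-01  3.88272084e-01 -4.24817666e-04]
 [ 3.88272268e-01 -9.21543476e-01  1.50599570e-03]
 [ 1.93248141e-04 -1.55278725e-03 -9.99998776e-01]]
```

View pics/scene0.png

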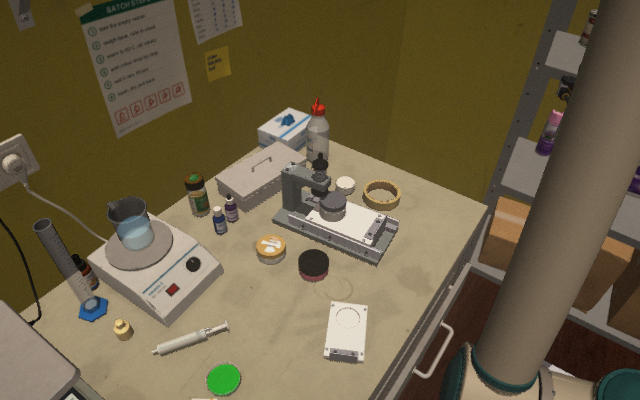

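View pics/top0.png

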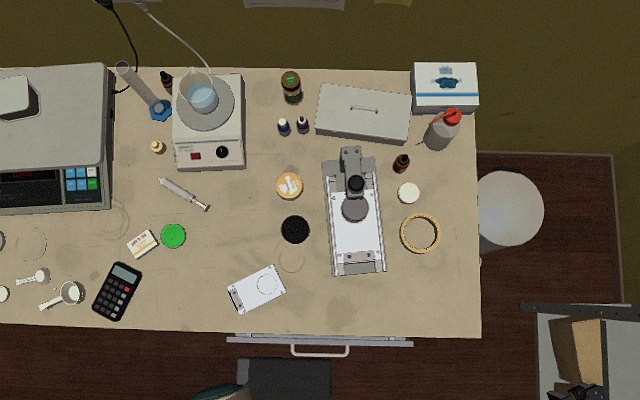

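Both views show the press, with the white board in it: about (355,215) in top and (338,215) in scene. A second, loose white board without a jar lies at top (258,290), scene (346,330). I choose the board on the rails, since it carries the jar and grey lid. The knob is at top (357,183), scene (320,158). Next is one close crop to check.

```bash
python3 - <<'E'
import cv2,numpy as np
a=cv2.imread("pics/top0.png")[135:290,305:405]; b=cv2.imread("pics/scene0.png")[145:270,265:405]
a=cv2.resize(a,(387,600),interpolation=cv2.INTER_CUBIC); b=cv2.resize(b,(410,366),interpolation=cv2.INTER_CUBIC)
o=np.zeros((600,797,3),np.uint8);o[:,:387]=a;o[:366,387:]=b;cv2.imwrite("pics/crop0.png",o)
E
```

```text
(no output)
```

View pics/crop0.png

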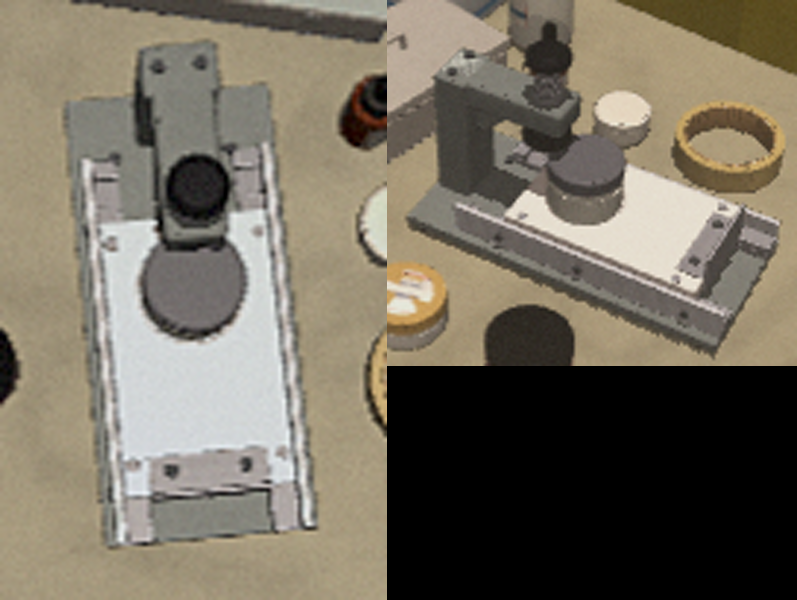

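The crop confirms the choice: this is the large board with the jar and its proud lid. The push plate is at the near end, about top (360,257), and the lid centre is about top (355,209).

```bash
python3 - <<'E'
from h import *
np.set_printoptions(precision=4,suppress=True)
im=cv2.imread("pics/top0.png")
c=lambda L:[(305+x/3.87,135+y/3.87) for x,y in L]
P=ray("top",c([(108,547),(317,527),(66,101),(270,84)]),.014); print("base NL NR FL FR\n",P)
print(np.linalg.norm(P[0]-P[2]),np.linalg.norm(P[1]-P[3]),np.linalg.norm(P[0]-P[1]),np.linalg.norm(P[3]-P[2]))
# fit base rectangle x -184..91 rigidly
far=(P[2]+P[3])/2; near=(P[0]+P[1])/2
d=(far-near)[:2]; l=np.cross((P[0]-P[1]),(0,0,1))[:2]; print("yaw",np.degrees(np.arctan2(d[1],d[0])),np.degrees(np.arctan2(l[1],l[0])))
ex=d/np.linalg.norm(d); ey=np.array([-ex[1],ex[0]])
# knob: dark blob in top
hs=im.max(2); m=((hs<45)*255).astype(np.uint8); m[:170]=0;m[200:]=0;m[:,:343]=0;m[:,372:]=0
cs=max(cv2.findContours(m,0,2)[0],key=cv2.contourArea); k=cv2.minEnclosingCircle(cs); print("knob px",k, cv2.contourArea(cs))
kn=ray("top",[k[0]],.176)[0]; kn2=ray("top",c([(198,187)]),.176)[0]; lid=ray("top",c([(193,287)]),.086)[0]
print("knob",kn,kn2,"lid",lid)
for n,p in(("far",far),("near",near),("lid",lid)):
    v=(p-kn)[:2]; print(n,"in press frame from knob",v@ex,v@ey)
print("scene reproj knob",proj("scene",[kn]),"lid",proj("scene",[lid]))
for z in(.066,.044): 
    q=ray("top",c([(150,490),(270,482),(150,465),(267,450)]),z); print(z,[((p-kn)[:2]@ex,(p-kn)[:2]@ey) for p in q])
E
```

```text
base NL NR FL FR
 [[ 0.4646 -0.1669  0.014 ]
 [ 0.4792 -0.2912  0.014 ]
 [ 0.7376 -0.1351  0.014 ]
 [ 0.7515 -0.2616  0.014 ]]
0.27488903761177375 0.2739303513126689 0.12520221625168648 0.1272317157066451
yaw 6.4156505241564075 6.710307092809477
knob px ((355.7391357421875, 183.21739196777344), 8.522836685180664) 193.5
knob [ 0.6489 -0.2071  0.176 ] [ 0.6487 -0.208   0.176 ] lid [ 0.6105 -0.2112  0.086 ]
far in press frame from knob 0.0960187468518053 -0.002017694495467869
near in press frame from knob -0.17838906901620194 -0.00201769449546787
lid in press frame from knob -0.03869085748352113 0.00025031926666118346
scene reproj knob [[320.2919 162.081 ]] lid [[334.5718 199.5479]]
0.066 [(np.float64(-0.15006464449450913), np.float64(0.034713869912832845)), (np.float64(-0.15164407721729017), np.float64(-0.033936896130470774)), (np.float64(-0.1358987238261094), np.float64(0.033370540357961206)), (np.float64(-0.13333408208624706), np.float64(-0.0341375010596314))]
0.044 [(np.float64(-0.1488841467925628), np.float64(0.033782128010995144)), (np.float64(-0.1504959669437767), np.float64(-0.03627637242961444)), (np.float64(-0.13442774351276973), np.float64(0.032411252496620066)), (np.float64(-0.13181051190971924), np.float64(-0.0364810909102374))]
```

```bash
cat >> h.py <<'E'
yaw=np.radians(6.5); c,s=np.cos(yaw),np.sin(yaw)
P0=np.array([.650,-.208])
ORI=np.array([[c,s,0],[s,-c,0],[0,0,-1.]])
def W(x,y,z): return [P0[0]+c*x-s*y, P0[1]+s*x+c*y, z]
def st():
    S=arm.read_state(); p=np.array(S["eef_pos"]); d=p[:2]-P0
    print("t%.2f press x %.4f y %.4f z %.4f F"%(S["time_s"],d@[c,s],d@[-s,c],p[2]),np.round(S["contact_force"],2))
E
python3 - <<'E'
from h import *
arm.gripper_close(); st()
arm.move_pose(W(-.195,0,.16),ORI); st()
arm.move_l(W(-.195,0,.042)); st()
print(arm.move_l(W(-.105,0,.042),vel=.025,threshold=6)); st()
save("top","t1.png"); save("scene","s1.png")
a=cv2.imread("pics/top0.png")
o=np.zeros((600,797,3),np.uint8)
o[:,:387]=cv2.resize(cv2.imread("pics/t1.png")[135:290,305:405],(387,600),interpolation=2)
o[:366,387:]=cv2.resize(cv2.imread("pics/s1.png")[145:270,265:405],(410,366),interpolation=2)
cv2.imwrite("pics/crop1.png",o)
E
```

```text
t1.52 press x -0.4604 y -0.2715 z 0.2055 F [0.08 0.44 0.17]
t2.94 press x -0.1951 y -0.0009 z 0.1602 F [-0.05  0.06 -0.37]
t3.88 press x -0.1946 y -0.0007 z 0.0426 F [ 0.2   0.15 -0.48]
True
t6.30 press x -0.1279 y 0.0002 z 0.0414 F [-0.05  0.   -0.14]
```

View pics/crop1.png

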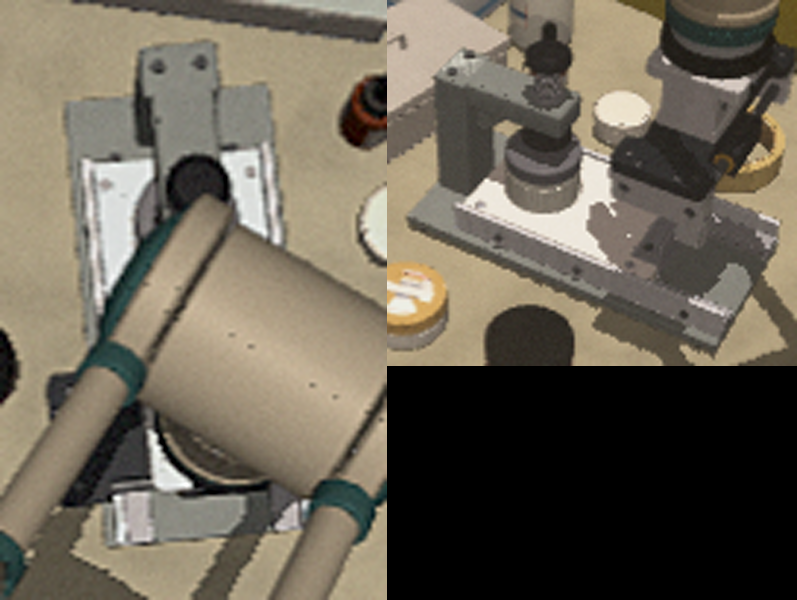

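The board's far end has moved under the arm, with the lid beneath the pad at scene crop (543,150). The stop, at press x -128 mm, fits home. I'll push gently once more to confirm it is firm, then back off and check that it lies flat.

```bash
python3 - <<'E'
from h import *
print(arm.move_l(W(-.110,0,.042),vel=.02,threshold=7)); st()
arm.move_l(W(-.19,0,.042)); arm.move_l(W(-.19,0,.25),vel=.25); st()
arm.move_pose(W(-.22,.15,.25),ORI); st()
save("top","t2.png"); save("scene","s2.png")
o=np.zeros((600,797,3),np.uint8)
o[:,:387]=cv2.resize(cv2.imread("pics/t2.png")[135:290,305:405],(387,600),interpolation=2)
o[:366,387:]=cv2.resize(cv2.imread("pics/s2.png")[145:270,265:405],(410,366),interpolation=2)
cv2.imwrite("pics/crop2.png",o)
E
```

```text
True
t6.80 press x -0.1279 y 0.0010 z 0.0405 F [-0.29  0.46  0.12]
t8.34 press x -0.1903 y 0.0006 z 0.2486 F [-0.27 -0.16 -0.24]
t9.00 press x -0.2196 y 0.1492 z 0.2497 F [ 1.11 -0.2  -0.73]
```

View pics/crop2.png

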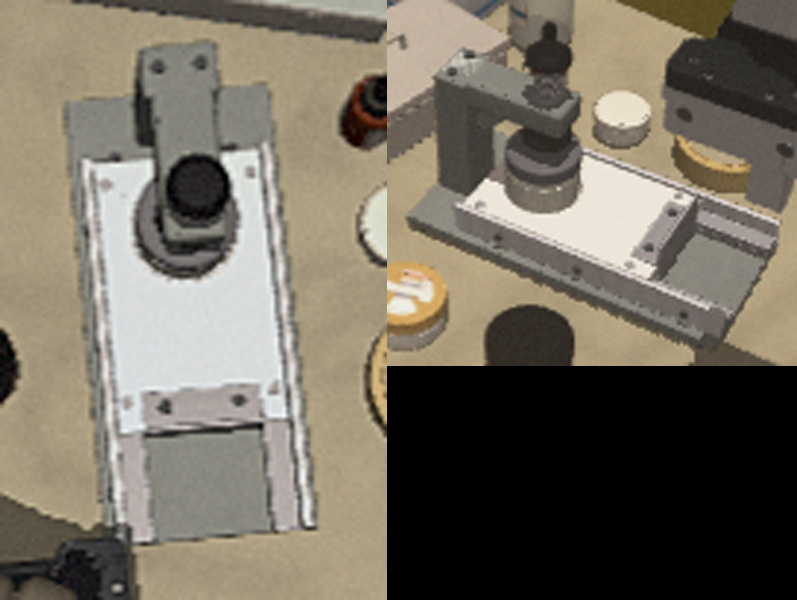

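The board slid about 36 mm and the plate is now at top crop (205,410). I'll check the drop (riding or home) from the feature shift in both views before pressing.

```bash
python3 - <<'E'
from h import *
from scipy.optimize import least_squares
I={k:cv2.imread(f"pics/{k}.png",0) for k in("top0","t2","scene0","s2")}
def shift(a,b,uv,r,g):
    u,v=map(round,uv); T=I[a][v-r:v+r+1,u-r:u+r+1]
    x0,y0=round(u+g[0])-r-5,round(v+g[1])-r-5
    R=cv2.matchTemplate(I[b][y0:y0+2*r+11,x0:x0+2*r+11],T,cv2.TM_CCOEFF_NORMED)
    _,m,_,(x,y)=cv2.minMaxLoc(R)
    if not(0<x<10 and 0<y<10): return None,m
    f=lambda a,b,c:(a-c)/(2*(a-2*b+c))
    dx=f(R[y,x-1],R[y,x],R[y,x+1]); dy=f(R[y-1,x],R[y,x],R[y+1,x])
    return (x0+x+dx+r-u,y0+y+dy+r-v),m
k=3.87; q=2.93
top={"nl":(134,466),"pb1":(172,470),"pb2":(247,464),"nr":(281,452)}
sc={"nl":(676,280),"pb1":(695,260),"pb2":(717,224),"nr":(725,207)}
for n in top:
    tu=(305+top[n][0]/k,135+top[n][1]/k); su=(265+(sc[n][0]-387)/q,145+sc[n][1]/q)
    a,ma=shift("top0","t2",tu,5,(-2,-16)); b,mb=shift("scene0","s2",su,5,(-16,-6))
    print(n,a,round(ma,2),b,round(mb,2))
    if a is None or b is None: continue
    X0=ray("top",[tu],.046)[0]; p0t,p0s=proj("top",[X0])[0],proj("scene",[X0])[0]
    res=lambda d:np.r_[proj("top",[X0+d])[0]-p0t-a,proj("scene",[X0+d])[0]-p0s-b]
    S=least_squares(res,[.03,0,0]); d=S.x
    print("  travel %.1f lateral %.1f drop %.1f mm, res px %.2f"%(1e3*(d[0]*c+d[1]*s),1e3*(-d[0]*s+d[1]*c),1e3*d[2],abs(S.fun).max()))
E
```

```text
nl (np.float32(-1.7424316), np.float32(-16.646255)) 0.7 (np.float32(-16.457458), np.float32(-3.0357513)) 0.55
  travel 39.1 lateral 0.0 drop -11.3 mm, res px 0.05
pb1 (np.float32(-1.6677246), np.float32(-16.925858)) 0.85 (np.float32(-15.775909), np.float32(-4.762802)) 0.89
  travel 38.7 lateral -0.3 drop -5.2 mm, res px 0.11
pb2 (np.float32(-1.8323364), np.float32(-17.119156)) 0.77 (np.float32(-15.70462), np.float32(-3.9759064)) 0.94
  travel 39.3 lateral -0.7 drop -7.2 mm, res px 0.12
nr (np.float32(-1.9952393), np.float32(-16.642075)) 0.9 (np.float32(-15.872192), np.float32(-3.567627)) 0.78
  travel 39.2 lateral -0.3 drop -7.8 mm, res px 0.23
```

The drop is about 6 mm and the travel 39 mm, so the board is home. Now the knob.

```bash
python3 - <<'E'
from h import *
arm.move_pose(W(-.06,.03,.25),ORI)
arm.move_l(W(0,0,.20)); st()
print(arm.move_l(W(0,0,.154),vel=.015,threshold=12)); st()
save("scene","s3.png")
arm.move_l(W(0,0,.21),vel=.05); st()
arm.move_pose(W(-.22,.15,.25),ORI); st()
save("top","t4.png"); save("scene","s4.png")
f=lambda n:cv2.resize(cv2.imread(f"pics/{n}.png")[145:245,265:365],(400,400),interpolation=2)
o=np.zeros((600,800,3),np.uint8); o[:400,:400]=f("s3"); o[:400,400:]=f("s4")
o[400:,:320]=cv2.resize(cv2.imread("pics/t4.png")[100:300,250:570],(320,200)); o[400:,320:640]=cv2.resize(cv2.imread("pics/top0.png")[100:300,250:570],(320,200))
cv2.imwrite("pics/crop4.png",o)
E
```

```text
t10.62 press x -0.0004 y 0.0004 z 0.2005 F [ 0.82  0.52 -0.67]
True
t13.10 press x -0.0000 y 0.0000 z 0.1593 F [-0.26  0.07  2.87]
t14.32 press x -0.0003 y 0.0001 z 0.2095 F [ 0.21 -0.89  0.66]
t15.38 press x -0.2188 y 0.1492 z 0.2502 F [ 0.57  0.06 -0.6 ]
```

View pics/crop4.png

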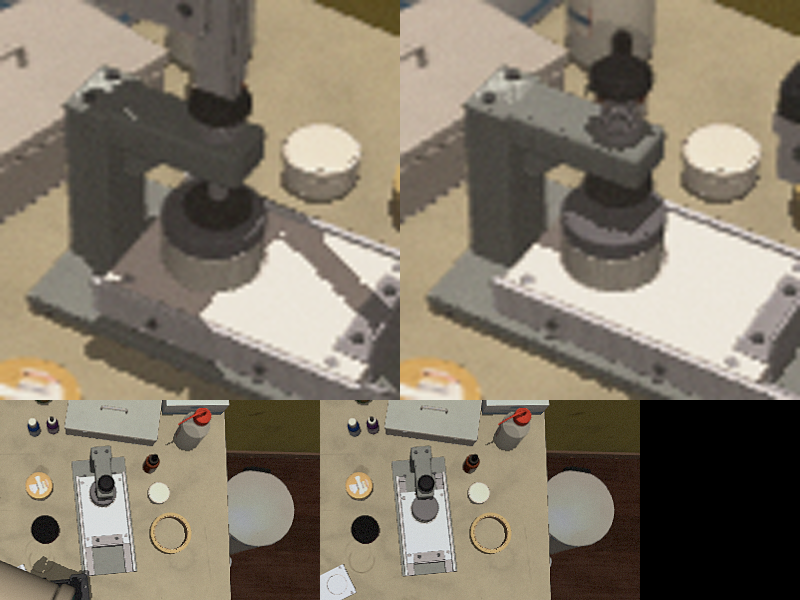

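The left crop shows the pad pressed on the lid. The right crop shows the plunger back up, the jar upright, and the lid lower on the jar at (612,235). The stop at 16.7 mm depth is close to fully on, and the bystanders look unmoved. I'll press once more, slightly firmer, to be sure the lid has seated.

```bash
python3 - <<'E'
from h import *
arm.move_pose(W(-.06,.03,.25),ORI)
arm.move_l(W(0,0,.185)); 
print(arm.move_l(W(0,0,.154),vel=.015,threshold=15)); st()
arm.move_l(W(0,0,.21),vel=.05)
arm.move_pose(W(-.22,.15,.25),ORI); st()
save("top","t5.png"); save("scene","s5.png")
f=lambda n:cv2.resize(cv2.imread(f"pics/{n}.png")[145:270,265:405],(400,357),interpolation=2)
o=np.zeros((357,800,3),np.uint8); o[:,:400]=f("s2"); o[:,400:]=f("s5")
cv2.imwrite("pics/crop5.png",o)
E
```

```text
True
t18.72 press x 0.0000 y 0.0000 z 0.1593 F [-0.75  0.25  3.3 ]
t20.93 press x -0.2188 y 0.1492 z 0.2502 F [ 0.57 -0.01  0.35]
```

View pics/crop5.png

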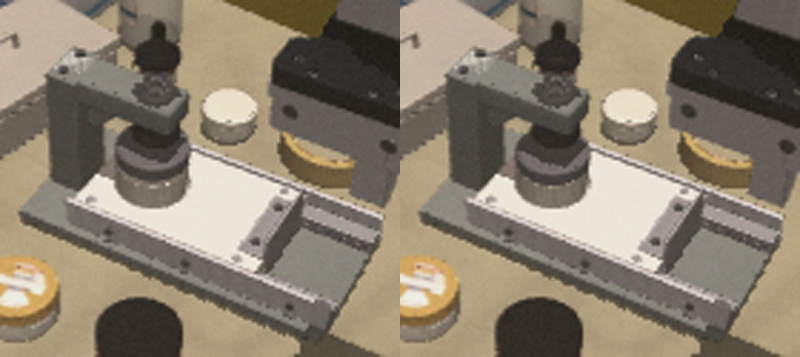

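The second press stopped firm at the same depth (z 0.1593). Compared with before pressing (left), the lid in the right crop sits lower at (553,155), the plunger is up, and the board is flat and unmoved.

```bash
python3 -c "
from h import *
print(arm.close_job())"
```

```text
the job is handed in; nothing more can be done
None
```

The job is handed in: the board is home in its notches, the lid is pressed on firm, the plunger is back up, and the jar and the things round the press look undisturbed in the final pictures.

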